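# Roll the lid strips of a dose tray flush

## Task

Take the hand roller from its stand and roll it lengthwise over the sealing tray with a steady downward force of about 15 N, never more than 25 N, so that all five white lid strips end up flush in the grey bed; the bed's height is unknown, so feel for it. Press the strips with the roller only, not with the gripper. Then put the roller back to lie level across its stand, drum down, and leave the jar, vial, stamp and paddle where they are.

Things in the scene. Friction and masses are not known exactly. Their poses are not given: they have to be found in the camera images.
- tray: Sealing tray, fixed: aluminium frame 136 mm along its x by 104 mm, 22 mm high, on the table; origin at the centre of its underside. In it a grey plastic bed, 122 x 90 mm, is locked at a height that is not measured: the bed's flat rim lies anywhere from 26 to 40 mm above the table (feel for it) and does not give under the roller.
- tray_mid (a point): Point on the tray's centre, 22 mm above the table. Round it five white lid strips, each 17 mm along the tray's x by 60 mm along its y, lie side by side at x = -36, -18, 0, 18, 36 mm. At first they stand 3 mm proud of the bed's rim; a strip pressed with more than 5.5 N slides down and stays (11 N where the drum bears on two). The rim is 15 mm wide all round the strips.
- stand: Dark wooden roller stand, fixed: base 54 mm along x, 150 mm along y, 8 mm thick; origin at the centre of its underside. Two posts, 46 mm along x, at y = 50 to 74 mm either side, with flat tops 62 mm above the table; an end lip 9 mm high from y = 69 mm outward. The roller's bar lies across both tops with 5 mm play to the lips, either way round.
- roller: Hand roller, about 0.5 kg. Origin: centre of the underside of its steel bar (36 mm along x, 128 along y, 8 thick), 62 mm above the table in the stand. On the bar a wooden grip, 24 mm along x, 52 along y, from 8 to 52 mm above the origin: take it from above, fingers closing along the roller's x, tips just above the bar. Drum and yoke hang below.
- roller_axle (a point): Drum axle at rest, 30 mm below the roller's origin: rubber drum 40 mm diameter, 70 mm long along the roller's y, so its lowest line is 50 mm below the origin; it rolls along the roller's x. Its yoke is sprung and gives up to 10 mm upward: it begins to give at about 4 N, each further mm takes 2.5 N.
- drum (a joint): Turn of the roller's drum about its axle, rad, free both ways, 0 at the start; 1 rad is 20 mm of rolling.
- pill_press: Green hand press, fixed, not used: all of it within 110 mm along x and 65 mm along y of its origin on the table, 297 mm high with its lever. It stands between the arm's start and the work: pass over it (fingertips above 340 mm) or well round it.
- open_box_2: Dark presentation box behind the tray, fixed, not used, origin on the table under it. Its lid stands open and upright: 220 mm high, 207 mm long along the box's y, at 85 to 140 mm along the box's x. Keep the gripper's body clear of it.
- jar_a: Bystander: small screw-lid jar with a white lid, 48 mm wide, 40 mm high, origin under its centre; leave it alone.
- vial: Bystander: gold screw-cap vial, 22 mm wide, 29 mm high, origin under its centre; leave it alone.
- stamp: Bystander: stamp with a turned dark handle, 20 x 32 x 54 mm, origin under its centre; leave it alone.
- paddle: Bystander: flat maple paddle with a knob, 70 x 120 x 41 mm, origin under its centre; not the roller, leave it alone.
- strip_1 (a joint): How far the white lid strip at x = -36 mm of the tray is pressed down, m: 0 = 3 mm proud, 0.003 = flush with the bed's rim.
- strip_2 (a joint): How far the white lid strip at x = -18 mm of the tray is pressed down, m: 0 = 3 mm proud, 0.003 = flush with the bed's rim.
- strip_3 (a joint): How far the white lid strip at x = 0 mm of the tray is pressed down, m: 0 = 3 mm proud, 0.003 = flush with the bed's rim.
- strip_4 (a joint): How far the white lid strip at x = 18 mm of the tray is pressed down, m: 0 = 3 mm proud, 0.003 = flush with the bed's rim.
- strip_5 (a joint): How far the white lid strip at x = 36 mm of the tray is pressed down, m: 0 = 3 mm proud, 0.003 = flush with the bed's rim.

How it is judged:
By the outcome, as a careful person would: the job done as asked, in the order asked, and still so for the second after the job is handed in, with the robot touching nothing.
It also fails if it takes over 72 s, if anything falls off the work surface, if the arm or the gripper's body presses on something with over 40 N, if the wrist force passes 120 N, or if a joint passes its speed limit or range.

## Robot

A 6-joint arm with a two-finger parallel gripper is mounted at the origin on a cart in front of the work surface, level with it; the furniture and walls round the work are solid. World frame = base frame: x ahead of the robot, y to its left, z up, the work surface at z = 0. Lengths are in m, angles in rad, forces in N, time in s.
With the tool pointing down it reaches from about 0.35 to 0.975 m from the base axis. Payload 4.9 kg.
Tool frame: the origin (TCP) lies midway between the tips of the shut fingers; the grasp point (between the pads) lies 19 mm behind it; z points along the fingers, y is the line along which they close (so a half turn about z gives the same grasp; the last joint's range is limited). The gripper opens to 85 mm and grips with 20 to 120 N. Pads are 22 mm wide; open, the fingers measure 114 mm over their backs; the gripper's body (76 mm by 85 mm) begins 54 mm behind the grasp point. The pads swing forward as they close: fully open they stand 13 mm farther back than shut.
Start: joints at [1.012, 0.053, 1.613, -0, 1.476, -0.119], TCP at [0.266, 0.566, 0.231] pointing down, gripper open.
Joint ranges: [-3.01, 3.01], [-1.01, 2.22], [0.06, 2.58], [-1.02, 4.17], [0.09, 2.62], [-3.14, 3.14]. Speed limits (rad/s): [2.57, 2.57, 3.14, 3.14, 3.14, 3.14].

## Interface

Orientations are given as a rotation vector (axis times angle).
In Python, from station import ctrl gives the robot as it stands.
- The arm moves only by the tool step_arm, never from a script. Its argument "targets" is a list of rows, each an object with "travel": the shift along the world's x, y, z as a fraction of full scale, a list of three; "angular": the turn, a rotation vector about the world's x, y, z as a fraction of full scale, a list of three; "gripper": the opening, from 0 (shut) to 1 (fully open). In form: [{"travel": [x, y, z], "angular": [rx, ry, rz], "gripper": gripper}, ...]. A call has 1 to 10 rows; each row is the pose to reach, as a shift and turn from the pose commanded when the call began; what a row does not reach only later rows make up. Full scale, the value 1, is 0.6 m for a shift and pi/4 rad for a turn. A row lasts 1/10 s, in which the tool goes at most 50 mm and 8.59 degrees, less where a joint would pass 70% of its speed; a pose out of reach is approached as far as the arm can. A call with a number of a shift or a turn outside -1 to 1 is refused whole. A call with a gripper value outside its range is refused whole. The fingers move at their own pace and stop on an object; "squeeze" is the grip in N (left out, the last holds). Time passes only in rows, so rows that repeat a pose let the fingers close. It gives the time, the measured TCP pose, the force, the opening and the grip force at its end, in the units of the state.
- ctrl.get_obs(): the state, without advancing time (a new reading comes with each control period).
- ctrl.get_image(name): name is "side" or "top" or "wrist"; returns a dict with "img" (480x640x3 uint8, red, green, blue), "fx", "fy", "cx", "cy" (pixels), "D" ([k1, k2, p1, p2, k3] as OpenCV has them; the pictures are not rectified), "rvec" (rotation vector, rad) and "tvec" (3), from world to camera coordinates, as OpenCV has them. Camera axes: x right, y down, z forward; pixel columns grow to the right and rows downward; lengths in m; the calibration is good to about 2 mm. A picture is of the moment at which its call begins. There is no depth.
- ctrl.finish_job(): hands the job in; it is judged then, once.
The state is a dict: "t": time; "q": joint angles; "dq": joint speeds; "effort": joint torques, N m; "tool_pos": TCP position; "tool_rot": TCP orientation; "contact_force": force on the tool from outside, world axes, zero at the start; "wrist_torque": the same for the moment, N m; "opening": finger opening in m; "grip_force": force on a finger pad.
Only numpy, scipy, OpenCV 4.12 (cv2) and the standard library are available. Lean on these libraries where they do the work, as an engineer would, in place of code of your own. Each camera call takes 0.05 s, during which the arm holds its last target. There are 200 camera calls.

## Working session

There is one attempt and no reset: what is moved stays moved. The work goes in short steps, Python scripts to look and compute and a tool call to move; the robot and the scene stay as the last step left them, time stands still between calls to the robot, and variables do not carry over. Pictures are saved under pics/ and viewed, at most 10 in all, crops included, and the job is handed in when it is done.

Besides the shell and the picture viewer there is one more tool, called by a JSON object that holds its "fn" and its "kwargs", one argument or row to a line. step_arm: Moves the arm, as the interface text tells. Its arguments: {"type":"object","properties":{"targets":{"type":"array"},"squeeze":{"type":"number"}},"required":["targets"]}

```bash
mkdir -p pics; ls
python3 - <<'E'
from station import ctrl
import cv2
for n in ("top","side"):
    d=ctrl.get_image(n); cv2.imwrite(f"pics/{n}0.png",d["img"][:,:,::-1])
    print(n,{k:v for k,v in d.items() if k!="img"})
print(ctrl.get_obs())
E
```

```text
pics
top {'fx': 521.5554977113297, 'fy': 521.5554977113297, 'cx': 320.73024938355366, 'cy': 240.50929527062505, 'D': array([-0.00246352,  0.        ,  0.        ,  0.        ,  0.        ]), 'rvec': array([ 2.13631139, -2.14800766,  0.16877198]), 'tvec': array([0.08741132, 0.61084768, 1.11847418])}
side {'fx': 484.47271230427157, 'fy': 484.47271230427157, 'cx': 314.6465211999378, 'cy': 244.1136363163671, 'D': array([-0.01352877,  0.        ,  0.        ,  0.        ,  0.        ]), 'rvec': array([ 1.47516036,  2.24822988, -0.77425732]), 'tvec': array([ 0.18136829, -0.42665596,  1.60945454])}
{'t': 0.1, 'q': array([ 1.01197759e+00,  5.32796139e-02,  1.61418656e+00,  2.80073193e-05,
        1.47598403e+00, -1.19003483e-01]), 'dq': array([ 0.00111218, -0.00066617, -0.00165112, -0.00103079, -0.00174117,
        0.00054157]), 'effort': array([ 4.16780476e-04, -3.94909859e+01, -3.71361673e+01, -1.43908164e-04,
        3.96169606e-03, -2.85554859e-05]), 'tool_pos': array([0.26579739, 0.56503411, 0.23017507]), 'tool_rot': array([-6.85168773e-01, -3.06530514e+00,  2.73673862e-03]), 'contact_force': array([ 0.36869094,  0.63611217, -0.27908548]), 'wrist_torque': array([0.0031535 , 0.00631206, 0.03355225]), 'grip_force': 0.0, 'opening': 0.08536574493543479}
```

View pics/top0.png

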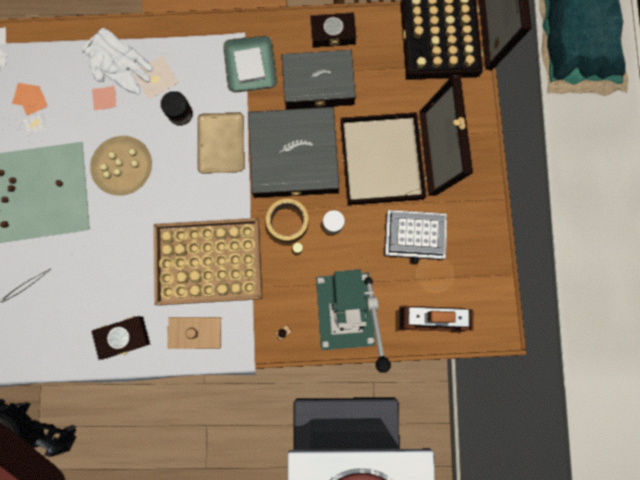

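View pics/side0.png

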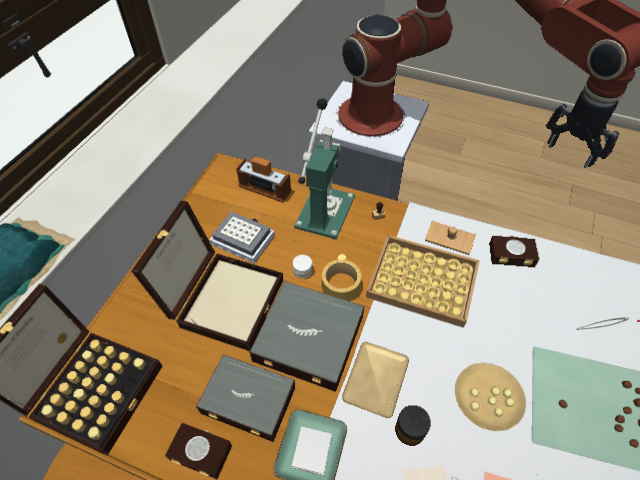

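The top view shows the tray at about (416,234), the stand with the roller at (436,318) and the press at (345,308). The open box's lid is just above the tray, at (447,135). I'll zoom in on the stand and tray.

```bash
cat > h.py <<'E'
import numpy as np, cv2
def cam(d):
    K=np.array([[d["fx"],0,d["cx"]],[0,d["fy"],d["cy"]],[0,0,1]]); R=cv2.Rodrigues(d["rvec"])[0]
    return K,d["D"],R,d["tvec"]
def ray(d,pts,z):
    K,D,R,t=cam(d); p=cv2.undistortPoints(np.array(pts,float).reshape(-1,1,2),K,D)[:,0]
    v=np.c_[p,np.ones(len(p))]@R; c=-R.T@t
    return c+v*((z-c[2])/v[:,2])[:,None]
def proj(d,P):
    K,D,R,t=cam(d); return cv2.projectPoints(np.array(P,float).reshape(-1,3),d["rvec"],t,K,D)[0][:,0]
E
python3 - <<'E'
from h import *
a=cv2.imread("pics/top0.png")[190:350,370:500]; b=cv2.imread("pics/side0.png")[145:270,200:360]
a=cv2.resize(a,None,fx=3,fy=3,interpolation=cv2.INTER_CUBIC); b=cv2.resize(b,None,fx=2.5,fy=2.5,interpolation=cv2.INTER_CUBIC)
o=np.zeros((480,800,3),np.uint8); o[:480,:390]=a; o[:b.shape[0],395:395+b.shape[1]]=b
cv2.imwrite("pics/crop1.png",o)
E
```

```text
(no output)
```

View pics/crop1.png

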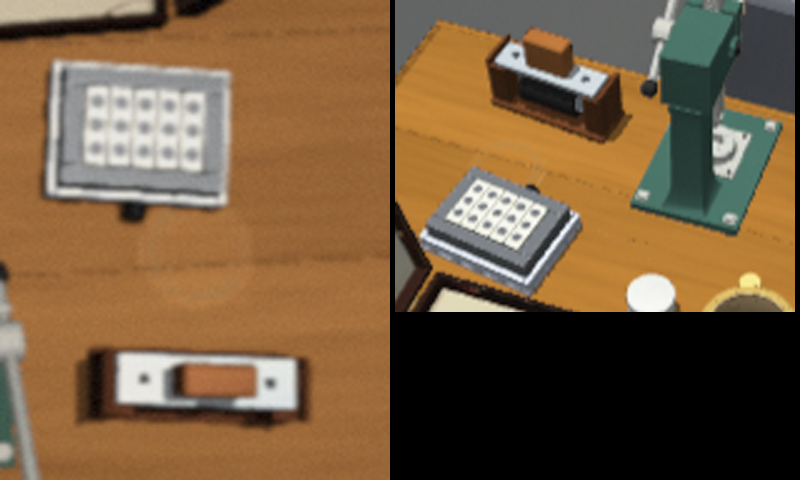

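The crop shows five strips side by side along image-horizontal (world y), centred near (418,233) in the full picture. The roller's white bar runs along world y, with the orange grip centred near (443,317). Next I'll measure both.

Run:
```python
from h import *
from station import ctrl
top=ctrl.get_image("top"); side=ctrl.get_image("side")
def regs(d,box,f):
    x0,y0,x1,y1=box; s=5
    im=cv2.resize(d["img"][y0:y1,x0:x1],None,fx=s,fy=s,interpolation=cv2.INTER_CUBIC)
    hsv=cv2.cvtColor(im,cv2.COLOR_RGB2HSV).astype(int); m=f(hsv[...,0],hsv[...,1],hsv[...,2]).astype(np.uint8)
    m=cv2.morphologyEx(m,cv2.MORPH_CLOSE,np.ones((15,15)))
    c=max(cv2.findContours(m,cv2.RETR_EXTERNAL,cv2.CHAIN_APPROX_NONE)[0],key=cv2.contourArea)
    return cv2.boxPoints(cv2.minAreaRect(c))/s+[x0,y0]-0.4
def show(n,d,b,z):
    P=ray(d,b,z)[:,:2]; c=P.mean(0); e=[P[1]-P[0],P[2]-P[1]]; e.sort(key=np.linalg.norm)
    L=e[1]; print(n,"c",c.round(4),"size",[round(np.linalg.norm(v),4) for v in e],"long-axis deg",round(np.degrees(np.arctan2(L[1],L[0]))%180,2),"px",b.mean(0).round(1))
white=lambda h,s,v:(s<45)&(v>180)
orange=lambda h,s,v:(h<14)&(s>120)&(v>110)
show("bar",top,regs(top,(395,300,485,335),white),0.070)
show("grip",top,regs(top,(425,305,462,330),orange),0.114)
show("strips z.033",top,regs(top,(395,215,441,250),lambda h,s,v:(s<45)&(v>195)),0.036)
show("frame z.022",top,regs(top,(376,205,455,262),lambda h,s,v:(s<70)&(v>95)),0.022)
# side strip view: triangulate
bs=regs(side,(215,212,265,250),lambda h,s,v:(s<60)&(v>195)); print("side strips c",bs.mean(0), bs.round(1).tolist())
bt=regs(top,(395,215,441,250),lambda h,s,v:(s<45)&(v>195)); print(bt.round(1).tolist())
for z in (.029,.033,.037,.043): print(z,ray(side,[bs.mean(0)],z).round(4),ray(top,[bt.mean(0)],z).round(4))
for n,px,z in(("press",(345,308),0.0),("lidtopL",(460,80),.22),("lidtopR",(468,180),.22),("jar",(333,222),.04)): print(n,ray(top,[px],z).round(3))
```

```text
bar c [ 0.4418 -0.1672] size [np.float64(0.0342), np.float64(0.1265)] long-axis deg 87.65 px [438.4 316.4]
grip c [ 0.441  -0.1659] size [np.float64(0.0206), np.float64(0.0482)] long-axis deg 88.38 px [442.6 316.6]
strips z.033 c [ 0.6311 -0.1353] size [np.float64(0.0598), np.float64(0.0892)] long-axis deg 85.86 px [417.6 232.2]
frame z.022 c [ 0.6289 -0.1337] size [np.float64(0.1079), np.float64(0.1425)] long-axis deg 85.96 px [415.8 234.3]
side strips c [240.14592812 229.8318204 ] [[220.0, 232.0], [227.9, 213.6], [260.3, 227.6], [252.4, 246.1]]
[[397.1, 243.8], [398.8, 217.9], [438.0, 220.5], [436.3, 246.4]]
0.029 [[ 0.618  -0.1414  0.029 ]] [[ 0.6322 -0.1366  0.029 ]]
0.033 [[ 0.6206 -0.1393  0.033 ]] [[ 0.6315 -0.1358  0.033 ]]
0.037 [[ 0.6233 -0.1373  0.037 ]] [[ 0.6308 -0.1351  0.037 ]]
0.043 [[ 0.6273 -0.1341  0.043 ]] [[ 0.6298 -0.1339  0.043 ]]
press [[0.463 0.029 0.   ]]
lidtopL [[ 0.907 -0.195  0.22 ]]
lidtopR [[ 0.701 -0.201  0.22 ]]
jar [[0.655 0.056 0.04 ]]
```

{"fn": "step_arm", "kwargs": {
  "targets": [
    {"travel": [0, 0, 0.3], "angular": [0, 0, 0], "gripper": 1},
    {"travel": [0, 0, 0.3], "angular": [0, 0, 0], "gripper": 1},
    {"travel": [0, 0, 0.3], "angular": [0, 0, 0], "gripper": 1},
    {"travel": [0, 0, 0.3], "angular": [0, 0, 0], "gripper": 1},
    {"travel": [0.2, -0.5, 0.3], "angular": [0, 0, -1], "gripper": 1},
    {"travel": [0.2, -0.5, 0.3], "angular": [0, 0, -1], "gripper": 1},
    {"travel": [0.2, -0.5, 0.3], "angular": [0, 0, -1], "gripper": 1},
    {"travel": [0.2, -0.5, 0.3], "angular": [0, 0, -1], "gripper": 1},
    {"travel": [0.2, -0.5, 0.3], "angular": [0, 0, -1], "gripper": 1},
    {"travel": [0.2, -0.5, 0.3], "angular": [0, 0, -1], "gripper": 1}
  ]
}}

```text
t: 1.2
tool_pos: [0.3776, 0.2851, 0.4112]
tool_rot: [1.81, 2.568, 0.0]
contact_force: [0.5, 0.1, 0.3]
opening: 0.0854
grip_force: 0.0
```

{"fn": "step_arm", "kwargs": {
  "targets": [
    {"travel": [0.1, -0.73, 0], "angular": [0, 0, -0.48], "gripper": 1},
    {"travel": [0.1, -0.73, 0], "angular": [0, 0, -0.48], "gripper": 1},
    {"travel": [0.1, -0.73, 0], "angular": [0, 0, -0.48], "gripper": 1},
    {"travel": [0.1, -0.73, 0], "angular": [0, 0, -0.48], "gripper": 1},
    {"travel": [0.1, -0.73, 0], "angular": [0, 0, -0.48], "gripper": 1},
    {"travel": [0.1, -0.73, 0], "angular": [0, 0, -0.48], "gripper": 1},
    {"travel": [0.1, -0.73, 0], "angular": [0, 0, -0.48], "gripper": 1},
    {"travel": [0.1, -0.73, 0], "angular": [0, 0, -0.48], "gripper": 1},
    {"travel": [0.1, -0.73, 0], "angular": [0, 0, -0.48], "gripper": 1},
    {"travel": [0.1, -0.73, 0], "angular": [0, 0, -0.48], "gripper": 1}
  ]
}}

```text
t: 2.2
tool_pos: [0.4372, -0.1551, 0.4099]
tool_rot: [-2.262, -2.178, 0.003]
contact_force: [0.0, 0.3, -0.8]
opening: 0.0855
grip_force: 0.0
```

Run:
```python
from h import *
from station import ctrl
o=ctrl.get_obs(); print(o["t"],o["tool_pos"].round(4),o["tool_rot"].round(3),o["dq"].round(3))
d=ctrl.get_image("wrist"); cv2.imwrite("pics/w1.png",d["img"][:,:,::-1])
print(proj(d,[[.4413,-.1663,.114],[.4413,-.1663,.07],[.63,-.1345,.04]]))
R=cv2.Rodrigues(o["tool_rot"])[0]; print("finger deg",np.degrees(np.arctan2(R[1,1],R[0,1])))
```

```text
2.2 [ 0.4372 -0.1551  0.4099] [-2.262 -2.178  0.003] [ 0.074 -0.038  0.019  0.042  0.036  0.047]
[[321.84891962 200.3429121 ]
 [321.53961243 193.2973436 ]
 [475.0138245  158.01278223]]
finger deg -2.178614582280486
```

View pics/w1.png

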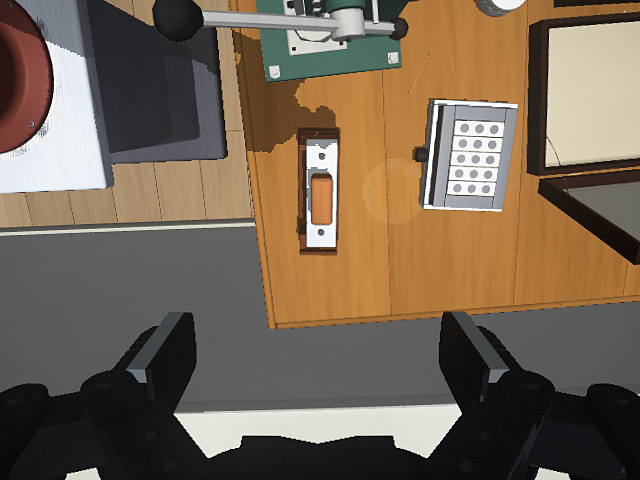

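The wrist view confirms the estimates. The grip is at (321,199), as predicted, and the strips are centred near (475,158). It has better resolution than the top view, so I'll refine the positions from it.

Run:
```python
from h import *
from station import ctrl
d=ctrl.get_image("wrist"); hsv=cv2.cvtColor(d["img"],cv2.COLOR_RGB2HSV).astype(int); H,S,V=hsv[...,0],hsv[...,1],hsv[...,2]
def rect(m,box):
    x0,y0,x1,y1=box; k=np.zeros(m.shape,np.uint8); k[y0:y1,x0:x1]=m[y0:y1,x0:x1]
    k=cv2.morphologyEx(k,cv2.MORPH_CLOSE,np.ones((5,5)))
    c=max(cv2.findContours(k,cv2.RETR_EXTERNAL,cv2.CHAIN_APPROX_NONE)[0],key=cv2.contourArea); return cv2.boxPoints(cv2.minAreaRect(c))
def show(n,b,z):
    P=ray(d,b,z)[:,:2]; e=sorted([P[1]-P[0],P[2]-P[1]],key=np.linalg.norm); L=e[1]
    print(n,z,P.mean(0).round(4),[round(np.linalg.norm(v),4) for v in e],round(np.degrees(np.arctan2(L[1],L[0]))%180,2),b.mean(0))
show("bar",rect((S<45)&(V>180),(302,132,342,252)),.07)
show("grip",rect((H<15)&(S>120)&(V>130),(309,170,335,228)),.114)
b=rect((S<30)&(V>215),(440,112,508,205))
for z in(.033,.04,.043): show("strips",b,z)
```

```text
bar 0.07 [ 0.4419 -0.1692] [np.float64(0.034), np.float64(0.1234)] 88.74 [322. 196.]
grip 0.114 [ 0.4405 -0.1677] [np.float64(0.0211), np.float64(0.0489)] 88.52 [320.99997 203.49998]
strips 0.033 [ 0.6331 -0.1361] [np.float64(0.0597), np.float64(0.0931)] 85.76 [474.8498  160.23938]
strips 0.04 [ 0.6305 -0.1354] [np.float64(0.0589), np.float64(0.0919)] 85.76 [474.8498  160.23938]
strips 0.043 [ 0.6294 -0.1351] [np.float64(0.0585), np.float64(0.0913)] 85.76 [474.8498  160.23938]
```

```bash
python3 -c "
from station import ctrl
o=ctrl.get_obs(); print(o['t'],o['tool_pos'].round(4),o['tool_rot'].round(3),o['dq'].round(3))"
```

```text
2.3 [ 0.4373 -0.1517  0.4108] [-2.257 -2.183  0.   ] [ 0.041 -0.021  0.003  0.002  0.     0.   ]
```

{"fn": "step_arm", "kwargs": {
  "targets": [
    {"travel": [0.007, -0.026, -0.08], "angular": [0, 0, 0.008], "gripper": 1},
    {"travel": [0.007, -0.026, -0.16], "angular": [0, 0, 0.008], "gripper": 1},
    {"travel": [0.007, -0.026, -0.24], "angular": [0, 0, 0.008], "gripper": 1},
    {"travel": [0.007, -0.026, -0.32], "angular": [0, 0, 0.008], "gripper": 1},
    {"travel": [0.007, -0.026, -0.38], "angular": [0, 0, 0.008], "gripper": 1},
    {"travel": [0.007, -0.026, -0.4], "angular": [0, 0, 0.008], "gripper": 1},
    {"travel": [0.007, -0.026, -0.4], "angular": [0, 0, 0.008], "gripper": 1},
    {"travel": [0.007, -0.026, -0.4], "angular": [0, 0, 0.008], "gripper": 1}
  ]
}}

```text
t: 3.1
tool_pos: [0.443, -0.1667, 0.1738]
tool_rot: [2.245, 2.192, 0.002]
contact_force: [0.8, -0.0, -0.6]
opening: 0.0852
grip_force: 0.0
```

{"fn": "step_arm", "kwargs": {
  "targets": [
    {"travel": [-0.003, -0.001, -0.06], "angular": [0, 0, 0], "gripper": 1},
    {"travel": [-0.003, -0.001, -0.11], "angular": [0, 0, 0], "gripper": 1},
    {"travel": [-0.003, -0.001, -0.14], "angular": [0, 0, 0], "gripper": 1},
    {"travel": [-0.003, -0.001, -0.155], "angular": [0, 0, 0], "gripper": 1},
    {"travel": [-0.003, -0.001, -0.163], "angular": [0, 0, 0], "gripper": 1},
    {"travel": [-0.003, -0.001, -0.163], "angular": [0, 0, 0], "gripper": 1},
    {"travel": [-0.003, -0.001, -0.163], "angular": [0, 0, 0], "gripper": 1}
  ]
}}

```text
t: 3.8
tool_pos: [0.4411, -0.1679, 0.0752]
tool_rot: [2.247, 2.192, 0.001]
contact_force: [0.0, 0.5, -1.0]
opening: 0.0853
grip_force: 0.0
```

{"fn": "step_arm", "kwargs": {
  "targets": [
    {"travel": [0, 0, 0], "angular": [0, 0, 0], "gripper": 0.5},
    {"travel": [0, 0, 0], "angular": [0, 0, 0], "gripper": 0.35},
    {"travel": [0, 0, 0], "angular": [0, 0, 0], "gripper": 0.2},
    {"travel": [0, 0, 0], "angular": [0, 0, 0], "gripper": 0.1},
    {"travel": [0, 0, 0], "angular": [0, 0, 0], "gripper": 0},
    {"travel": [0, 0, 0], "angular": [0, 0, 0], "gripper": 0},
    {"travel": [0, 0, 0], "angular": [0, 0, 0], "gripper": 0},
    {"travel": [0, 0, 0], "angular": [0, 0, 0], "gripper": 0},
    {"travel": [0, 0, 0], "angular": [0, 0, 0], "gripper": 0},
    {"travel": [0, 0, 0], "angular": [0, 0, 0], "gripper": 0}
  ],
  "squeeze": 90
}}

```text
t: 4.8
tool_pos: [0.4404, -0.1674, 0.0739]
tool_rot: [2.249, 2.193, 0.001]
contact_force: [2.7, 0.5, 2.9]
opening: 0.0231
grip_force: 88.9
```

Run:
```python
from h import *
from station import ctrl
im=cv2.imread("pics/w1.png")
# camera centre relative to TCP in the present pose
d=ctrl.get_image("wrist"); o=ctrl.get_obs(); K,D,R,t=cam(d); print("cam-TCP",(-R.T@t-o["tool_pos"]).round(3),o["contact_force"].round(2))
top=ctrl.get_image("top"); side=ctrl.get_image("side")
# lid corners px in top: near-end base ~(432,192), near-end top ~(470,182); far-end base (421,106) far-end top (459,79)
for z in(.02,.05,.08): print(z,ray(top,[(432,192),(421,106)],z)[:,:2].round(3).tolist())
for z in(.2,.22): print(z,ray(top,[(470,182),(459,79)],z)[:,:2].round(3).tolist())
print(side["rvec"],ray(side,[(137,272),(183,204),(213,248),(177,310)],.22)[:,:2].round(3).tolist(),ray(side,[(213,248),(177,310)],.03)[:,:2].round(3).tolist())
```

```text
cam-TCP [0.002 0.072 0.143] [2.4  0.19 2.12]
0.02 [[0.728, -0.175], [0.939, -0.157]]
0.05 [[0.721, -0.168], [0.926, -0.151]]
0.08 [[0.713, -0.162], [0.913, -0.145]]
0.2 [[0.703, -0.211], [0.919, -0.199]]
0.22 [[0.697, -0.205], [0.91, -0.194]]
[ 1.47516036  2.24822988 -0.77425732] [[0.922, -0.179], [0.73, -0.196], [0.81, -0.07], [0.964, -0.056]] [[0.699, -0.176], [0.89, -0.159]]
```

{"fn": "step_arm", "kwargs": {
  "targets": [
    {"travel": [0, 0, 0.02], "angular": [0, 0, 0], "gripper": 0},
    {"travel": [0, 0, 0.05], "angular": [0, 0, 0], "gripper": 0},
    {"travel": [0, 0, 0.1], "angular": [0, 0, 0], "gripper": 0},
    {"travel": [0, 0, 0.15], "angular": [0, 0, 0], "gripper": 0},
    {"travel": [0, 0, 0.2], "angular": [0, 0, 0], "gripper": 0},
    {"travel": [0, 0, 0.25], "angular": [0, 0, 0], "gripper": 0},
    {"travel": [0, 0, 0.25], "angular": [0, 0, 0], "gripper": 0},
    {"travel": [0, 0, 0.25], "angular": [0, 0, 0], "gripper": 0}
  ]
}}

```text
t: 5.75
tool_pos: [0.439, -0.1669, 0.222]
tool_rot: [-2.248, -2.192, 0.001]
contact_force: [0.6, -0.9, -6.4]
opening: 0.0233
grip_force: 89.2
```

{"fn": "step_arm", "kwargs": {
  "targets": [
    {"travel": [0.05, 0, 0], "angular": [0, 0, 0.18], "gripper": 0},
    {"travel": [0.1, 0, 0], "angular": [0, 0, 0.36], "gripper": 0},
    {"travel": [0.15, 0, 0], "angular": [0, 0, 0.54], "gripper": 0},
    {"travel": [0.2, 0, 0], "angular": [0, 0, 0.72], "gripper": 0},
    {"travel": [0.23, 0, 0], "angular": [0, 0, 0.9], "gripper": 0},
    {"travel": [0.25, 0, 0], "angular": [0, 0, 0.98], "gripper": 0},
    {"travel": [0.25, 0, 0], "angular": [0, 0, 0.98], "gripper": 0}
  ]
}}

```text
t: 6.45
tool_pos: [0.589, -0.1664, 0.2188]
tool_rot: [-1.257, -2.871, 0.0]
contact_force: [-0.7, 0.1, -7.3]
opening: 0.0226
grip_force: 90.1
```

{"fn": "step_arm", "kwargs": {
  "targets": [
    {"travel": [0.0, 0, 0], "angular": [0, 0, 0.18], "gripper": 0},
    {"travel": [0.0, 0, 0], "angular": [0, 0, 0.36], "gripper": 0},
    {"travel": [0.0, 0, 0], "angular": [0, 0, 0.54], "gripper": 0},
    {"travel": [0.0, 0, 0], "angular": [0, 0, 0.72], "gripper": 0},
    {"travel": [0.0, 0, 0], "angular": [0, 0, 0.88], "gripper": 0},
    {"travel": [0.0, 0, 0], "angular": [0, 0, 0.958], "gripper": 0},
    {"travel": [0.0, 0, 0], "angular": [0, 0, 0.958], "gripper": 0},
    {"travel": [0.0, 0, 0], "angular": [0, 0, 0.958], "gripper": 0}
  ]
}}

```text
t: 7.25
tool_pos: [0.5886, -0.1669, 0.2216]
tool_rot: [-0.119, -3.136, -0.002]
contact_force: [0.3, -0.3, -5.6]
opening: 0.0234
grip_force: 90.3
```

```bash
cat > st.py <<'E'
from h import *
from station import ctrl
def st():
    o=ctrl.get_obs(); R=cv2.Rodrigues(o["tool_rot"])[0]
    print(round(o["t"],2),"pos",o["tool_pos"].round(4),"ang",np.degrees(np.arctan2(R[1,1],R[0,1])).round(2),"zaxis",R[:,2].round(4),"F",o["contact_force"].round(2),"M",o["wrist_torque"].round(2),"q",o["q"].round(2),"dq",abs(o["dq"]).max().round(3))
    c=np.array([.6303,-.1352]); u=np.array([np.cos(np.radians(85.9)),np.sin(np.radians(85.9))])
    e=o["tool_pos"][:2]-c; print("tray along,across mm",(e@u*1e3).round(1),(e@np.array([u[1],-u[0]])*1e3).round(1))
if __name__=="__main__": st()
E
python3 st.py
```

```text
7.25 pos [ 0.5886 -0.1669  0.2216] ang 85.64 zaxis [-0.0032  0.0011 -1.    ] F [ 0.34 -0.31 -5.56] M [-0.02 -0.06 -0.08] q [-0.4   0.03  1.65 -0.    1.46 -1.89] dq 0.013
tray along,across mm -34.6 -39.3
```

{"fn": "step_arm", "kwargs": {
  "targets": [
    {"travel": [0.038, 0.07, 0], "angular": [0, 0, 0], "gripper": 0},
    {"travel": [0.076, 0.143, 0], "angular": [0, 0, 0.004], "gripper": 0},
    {"travel": [0.076, 0.143, -0.04], "angular": [0, 0, 0.004], "gripper": 0},
    {"travel": [0.076, 0.143, -0.08], "angular": [0, 0, 0.004], "gripper": 0},
    {"travel": [0.076, 0.143, -0.12], "angular": [0, 0, 0.004], "gripper": 0},
    {"travel": [0.076, 0.143, -0.15], "angular": [0, 0, 0.004], "gripper": 0},
    {"travel": [0.076, 0.143, -0.16], "angular": [0, 0, 0.004], "gripper": 0},
    {"travel": [0.076, 0.143, -0.16], "angular": [0, 0, 0.004], "gripper": 0},
    {"travel": [0.076, 0.143, -0.16], "angular": [0, 0, 0.004], "gripper": 0}
  ]
}}

```text
t: 8.15
tool_pos: [0.6363, -0.0818, 0.1289]
tool_rot: [0.112, 3.138, -0.001]
contact_force: [0.8, 0.5, -4.8]
opening: 0.0226
grip_force: 91.2
```

```bash
python3 st.py
python3 - <<'E'
from h import *
from station import ctrl
d=ctrl.get_image("side"); a=d["img"][120:290,170:340,::-1]
w=ctrl.get_image("wrist")["img"][:,:,::-1]
o=np.zeros((480,800,3),np.uint8); o[:476,:476]=cv2.resize(a,(476,476),interpolation=cv2.INTER_CUBIC); o[:240,480:800]=cv2.resize(w,(320,240)); cv2.imwrite("pics/hov.png",o)
E
```

```text
8.15 pos [ 0.6363 -0.0818  0.1289] ang 85.92 zaxis [ 2.e-03 -6.e-04 -1.e+00] F [ 0.78  0.49 -4.76] M [ 0.   -0.08  0.02] q [-0.24  0.17  1.66 -0.    1.31 -1.74] dq 0.016
tray along,across mm 53.7 2.2
```

View pics/hov.png

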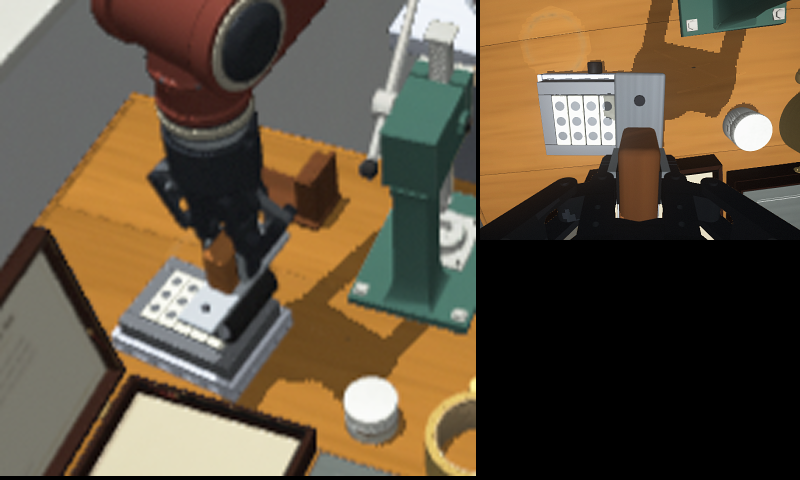

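The roller hangs level over the +y end rim of the tray. Now I'll feel downward for the bed, with the free-hanging force at about -5.2 N.

{"fn": "step_arm", "kwargs": {
  "targets": [
    {"travel": [-0.003, 0, -0.01], "angular": [0, 0, 0], "gripper": 0},
    {"travel": [-0.003, 0, -0.02], "angular": [0, 0, 0], "gripper": 0},
    {"travel": [-0.003, 0, -0.03], "angular": [0, 0, 0], "gripper": 0},
    {"travel": [-0.003, 0, -0.036], "angular": [0, 0, 0], "gripper": 0},
    {"travel": [-0.003, 0, -0.036], "angular": [0, 0, 0], "gripper": 0},
    {"travel": [-0.003, 0, -0.036], "angular": [0, 0, 0], "gripper": 0}
  ]
}}

```text
t: 8.85
tool_pos: [0.6336, -0.0814, 0.1056]
tool_rot: [-0.111, -3.139, -0.0]
contact_force: [-0.4, -0.3, -5.2]
opening: 0.023
grip_force: 91.3
```

{"fn": "step_arm", "kwargs": {
  "targets": [
    {"travel": [0, 0, -0.002], "angular": [0, 0, 0], "gripper": 0},
    {"travel": [0, 0, -0.004], "angular": [0, 0, 0], "gripper": 0},
    {"travel": [0, 0, -0.005], "angular": [0, 0, 0], "gripper": 0},
    {"travel": [0, 0, -0.005], "angular": [0, 0, 0], "gripper": 0}
  ]
}}

```text
t: 9.25
tool_pos: [0.6336, -0.0814, 0.1028]
tool_rot: [-0.111, -3.139, -0.0]
contact_force: [-0.6, 0.2, -5.1]
opening: 0.0233
grip_force: 91.3
```

{"fn": "step_arm", "kwargs": {
  "targets": [
    {"travel": [0, 0, -0.002], "angular": [0, 0, 0], "gripper": 0},
    {"travel": [0, 0, -0.004], "angular": [0, 0, 0], "gripper": 0},
    {"travel": [0, 0, -0.005], "angular": [0, 0, 0], "gripper": 0},
    {"travel": [0, 0, -0.005], "angular": [0, 0, 0], "gripper": 0}
  ]
}}

```text
t: 9.65
tool_pos: [0.6341, -0.081, 0.1007]
tool_rot: [0.111, 3.139, 0.001]
contact_force: [-3.1, 2.2, -0.6]
opening: 0.0234
grip_force: 91.9
```

{"fn": "step_arm", "kwargs": {
  "targets": [
    {"travel": [0, 0, -0.002], "angular": [0, 0, 0], "gripper": 0},
    {"travel": [0, 0, -0.003], "angular": [0, 0, 0], "gripper": 0},
    {"travel": [0, 0, -0.003], "angular": [0, 0, 0], "gripper": 0}
  ]
}}

```text
t: 9.95
tool_pos: [0.6341, -0.0812, 0.099]
tool_rot: [0.111, 3.139, 0.001]
contact_force: [-1.3, 3.9, 3.5]
opening: 0.0229
grip_force: 92.5
```

```bash
python3 st.py
```

```text
9.95 pos [ 0.6341 -0.0812  0.099 ] ang 85.96 zaxis [ 9.e-04  3.e-04 -1.e+00] F [-1.28  3.92  3.5 ] M [ 0.78  0.52 -0.02] q [-0.24  0.2   1.68  0.    1.26 -1.74] dq 0.001
tray along,across mm 54.1 -0.1
```

{"fn": "step_arm", "kwargs": {
  "targets": [
    {"travel": [0, 0, -0.002], "angular": [0, 0, 0], "gripper": 0},
    {"travel": [0, 0, -0.004], "angular": [0, 0, 0], "gripper": 0},
    {"travel": [0, 0, -0.004], "angular": [0, 0, 0], "gripper": 0}
  ]
}}

```text
t: 10.25
tool_pos: [0.6342, -0.0814, 0.0971]
tool_rot: [0.111, 3.139, -0.0]
contact_force: [-4.8, 3.3, 9.0]
opening: 0.0231
grip_force: 93.0
```

{"fn": "step_arm", "kwargs": {
  "targets": [
    {"travel": [-0.0003, -0.004, -0.0003], "angular": [0, 0, 0], "gripper": 0},
    {"travel": [-0.0009, -0.012, -0.0003], "angular": [0, 0, 0], "gripper": 0},
    {"travel": [-0.0014, -0.02, -0.0003], "angular": [0, 0, 0], "gripper": 0},
    {"travel": [-0.002, -0.028, -0.0003], "angular": [0, 0, 0], "gripper": 0}
  ]
}}

```text
t: 10.65
tool_pos: [0.6329, -0.0994, 0.0972]
tool_rot: [0.111, 3.139, -0.003]
contact_force: [-3.6, 4.2, 7.8]
opening: 0.0232
grip_force: 93.1
```

{"fn": "step_arm", "kwargs": {
  "targets": [
    {"travel": [-0.0006, -0.008, 0], "angular": [0, 0, 0], "gripper": 0},
    {"travel": [-0.0012, -0.016, 0], "angular": [0, 0, 0], "gripper": 0},
    {"travel": [-0.0017, -0.024, 0], "angular": [0, 0, 0], "gripper": 0},
    {"travel": [-0.0023, -0.032, 0], "angular": [0, 0, 0], "gripper": 0}
  ]
}}

```text
t: 11.05
tool_pos: [0.6315, -0.1183, 0.0971]
tool_rot: [0.111, 3.139, -0.002]
contact_force: [-4.1, 5.1, 8.0]
opening: 0.023
grip_force: 93.1
```

```bash
python3 st.py
```

```text
11.05 pos [ 0.6315 -0.1183  0.0971] ang 85.93 zaxis [ 8.0e-04 -1.2e-03 -1.0e+00] F [-4.14  5.07  8.01] M [ 0.95  0.8  -0.03] q [-0.3   0.21  1.68 -0.    1.26 -1.8 ] dq 0.072
tray along,across mm 16.9 -0.0
```

{"fn": "step_arm", "kwargs": {
  "targets": [
    {"travel": [-0.0006, -0.008, -0.0008], "angular": [0, 0, 0], "gripper": 0},
    {"travel": [-0.0012, -0.016, -0.0008], "angular": [0, 0, 0], "gripper": 0},
    {"travel": [-0.0017, -0.024, -0.0008], "angular": [0, 0, 0], "gripper": 0},
    {"travel": [-0.0023, -0.032, -0.0008], "angular": [0, 0, 0], "gripper": 0},
    {"travel": [-0.0029, -0.04, -0.0008], "angular": [0, 0, 0], "gripper": 0}
  ]
}}

```text
t: 11.55
tool_pos: [0.6298, -0.1423, 0.0969]
tool_rot: [0.111, 3.139, -0.002]
contact_force: [-5.4, 2.0, 7.3]
opening: 0.0229
grip_force: 93.1
```

{"fn": "step_arm", "kwargs": {
  "targets": [
    {"travel": [-0.0006, -0.008, 0], "angular": [0, 0, 0], "gripper": 0},
    {"travel": [-0.0012, -0.016, 0], "angular": [0, 0, 0], "gripper": 0},
    {"travel": [-0.0017, -0.024, 0], "angular": [0, 0, 0], "gripper": 0},
    {"travel": [-0.0023, -0.032, 0], "angular": [0, 0, 0], "gripper": 0},
    {"travel": [-0.0029, -0.04, 0], "angular": [0, 0, 0], "gripper": 0}
  ]
}}

```text
t: 12.05
tool_pos: [0.628, -0.167, 0.097]
tool_rot: [0.111, 3.139, -0.005]
contact_force: [-4.4, 0.8, 8.0]
opening: 0.0232
grip_force: 93.1
```

{"fn": "step_arm", "kwargs": {
  "targets": [
    {"travel": [-0.0006, -0.008, 0], "angular": [0, 0, 0], "gripper": 0},
    {"travel": [-0.0012, -0.016, 0], "angular": [0, 0, 0], "gripper": 0},
    {"travel": [-0.0017, -0.024, 0], "angular": [0, 0, 0], "gripper": 0},
    {"travel": [-0.0023, -0.032, 0], "angular": [0, 0, 0], "gripper": 0},
    {"travel": [-0.0023, -0.032, 0], "angular": [0, 0, 0], "gripper": 0}
  ]
}}

```text
t: 12.55
tool_pos: [0.6264, -0.1871, 0.097]
tool_rot: [0.112, 3.139, -0.006]
contact_force: [-4.4, -0.3, 8.3]
opening: 0.0231
grip_force: 93.2
```

```bash
python3 st.py
```

```text
12.55 pos [ 0.6264 -0.1871  0.097 ] ang 85.92 zaxis [ 3.0e-04 -4.1e-03 -1.0e+00] F [-4.38 -0.25  8.27] M [-0.02  0.99 -0.  ] q [-0.4   0.23  1.65 -0.    1.26 -1.9 ] dq 0.006
tray along,across mm -52.0 -0.2
```

Every reading on the first pass was near 13 N. I'll roll back at a little over 15 N for a sure second pass.

{"fn": "step_arm", "kwargs": {
  "targets": [
    {"travel": [0.0003, 0.004, -0.0012], "angular": [0, 0, 0], "gripper": 0},
    {"travel": [0.0009, 0.012, -0.0012], "angular": [0, 0, 0], "gripper": 0},
    {"travel": [0.0014, 0.02, -0.0012], "angular": [0, 0, 0], "gripper": 0},
    {"travel": [0.002, 0.028, -0.0012], "angular": [0, 0, 0], "gripper": 0},
    {"travel": [0.0026, 0.036, -0.0012], "angular": [0, 0, 0], "gripper": 0},
    {"travel": [0.0031, 0.044, -0.0012], "angular": [0, 0, 0], "gripper": 0}
  ]
}}

```text
t: 13.15
tool_pos: [0.6286, -0.1601, 0.0966]
tool_rot: [0.111, 3.138, -0.006]
contact_force: [-4.7, -0.5, 8.7]
opening: 0.023
grip_force: 93.3
```

{"fn": "step_arm", "kwargs": {
  "targets": [
    {"travel": [0.0006, 0.008, 0], "angular": [0, 0, 0], "gripper": 0},
    {"travel": [0.0012, 0.016, 0], "angular": [0, 0, 0], "gripper": 0},
    {"travel": [0.0017, 0.024, 0], "angular": [0, 0, 0], "gripper": 0},
    {"travel": [0.0023, 0.032, 0], "angular": [0, 0, 0], "gripper": 0},
    {"travel": [0.0029, 0.04, 0], "angular": [0, 0, 0], "gripper": 0},
    {"travel": [0.0034, 0.048, 0], "angular": [0, 0, 0], "gripper": 0},
    {"travel": [0.004, 0.056, 0], "angular": [0, 0, 0], "gripper": 0}
  ]
}}

```text
t: 13.85
tool_pos: [0.6314, -0.1264, 0.0967]
tool_rot: [0.111, 3.137, -0.006]
contact_force: [-4.5, 0.5, 9.4]
opening: 0.0229
grip_force: 93.3
```

{"fn": "step_arm", "kwargs": {
  "targets": [
    {"travel": [0.0006, 0.008, 0], "angular": [0, 0, 0], "gripper": 0},
    {"travel": [0.0012, 0.016, 0], "angular": [0, 0, 0], "gripper": 0},
    {"travel": [0.0017, 0.024, 0], "angular": [0, 0, 0], "gripper": 0},
    {"travel": [0.0023, 0.032, 0], "angular": [0, 0, 0], "gripper": 0},
    {"travel": [0.0029, 0.04, 0], "angular": [0, 0, 0], "gripper": 0},
    {"travel": [0.0034, 0.048, 0], "angular": [0, 0, 0], "gripper": 0},
    {"travel": [0.004, 0.056, 0], "angular": [0, 0, 0], "gripper": 0},
    {"travel": [0.0048, 0.067, 0], "angular": [0, 0, 0], "gripper": 0},
    {"travel": [0.0048, 0.067, 0], "angular": [0, 0, 0], "gripper": 0}
  ]
}}

```text
t: 14.75
tool_pos: [0.6347, -0.0853, 0.0968]
tool_rot: [0.11, 3.136, -0.004]
contact_force: [-4.0, 1.7, 9.4]
opening: 0.023
grip_force: 93.2
```

```bash
python3 st.py
```

```text
14.75 pos [ 0.6347 -0.0853  0.0968] ang 85.98 zaxis [ 0.0032 -0.0028 -1.    ] F [-3.99  1.7   9.39] M [ 0.13  0.74 -0.06] q [-0.25  0.2   1.69 -0.    1.25 -1.75] dq 0.008
tray along,across mm 50.1 0.9
```

{"fn": "step_arm", "kwargs": {
  "targets": [
    {"travel": [0, 0, 0.01], "angular": [0, 0, 0], "gripper": 0},
    {"travel": [0, 0, 0.04], "angular": [0, 0, 0], "gripper": 0},
    {"travel": [0, 0, 0.1], "angular": [0, 0, 0], "gripper": 0},
    {"travel": [0, 0, 0.17], "angular": [0, 0, 0], "gripper": 0},
    {"travel": [0, 0, 0.21], "angular": [0, 0, 0], "gripper": 0},
    {"travel": [-0.08, -0.07, 0.21], "angular": [0, 0, 0], "gripper": 0},
    {"travel": [-0.16, -0.14, 0.21], "angular": [0, 0, 0], "gripper": 0},
    {"travel": [-0.22, -0.14, 0.21], "angular": [0, 0, 0], "gripper": 0},
    {"travel": [-0.22, -0.14, 0.21], "angular": [0, 0, 0], "gripper": 0},
    {"travel": [-0.22, -0.14, 0.21], "angular": [0, 0, 0], "gripper": 0}
  ]
}}

```text
t: 15.75
tool_pos: [0.4994, -0.1691, 0.2193]
tool_rot: [-0.115, -3.138, 0.0]
contact_force: [1.1, 0.2, -4.8]
opening: 0.0229
grip_force: 91.1
```

```bash
python3 st.py
python3 - <<'E'
from h import *
from station import ctrl
a=ctrl.get_image("side")["img"][205:270,205:275,::-1]; b=cv2.imread("pics/side0.png")[205:270,205:275]
w=ctrl.get_image("wrist")["img"][:,:,::-1]
o=np.zeros((600,800,3),np.uint8); f=lambda i:cv2.resize(i,(400,360),interpolation=cv2.INTER_CUBIC)
o[:360,:400]=f(b); o[:360,400:]=f(a); o[360:600,:320]=cv2.resize(w,(320,240)); cv2.imwrite("pics/aft.png",o)
E
```

```text
15.75 pos [ 0.4994 -0.1691  0.2193] ang 85.8 zaxis [-1.4e-03 -1.0e-04 -1.0e+00] F [ 1.07  0.2  -4.81] M [ 0.07 -0.08 -0.01] q [-0.47 -0.17  1.85 -0.    1.47 -1.96] dq 0.061
tray along,across mm -43.2 -128.1
```

View pics/aft.png

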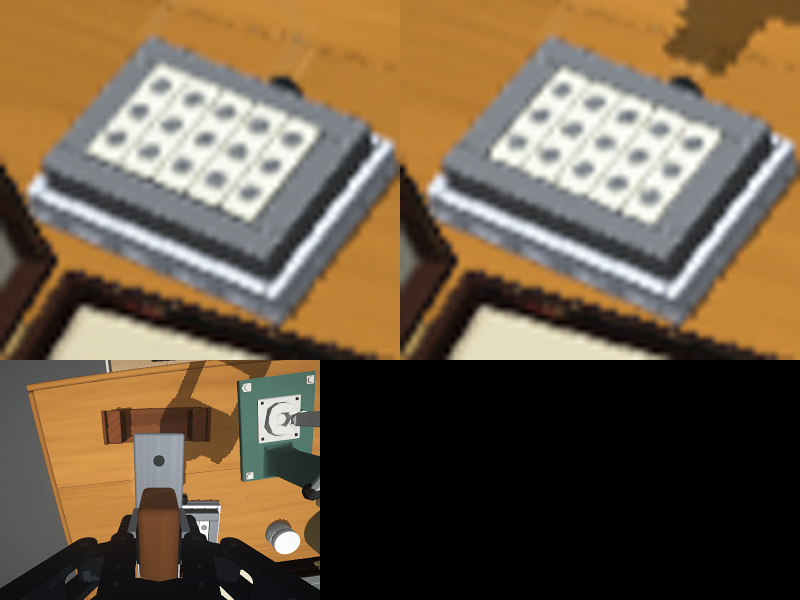

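All five strips appear uniformly shifted down by about 0.8 px between before (left) and after (right). I'll check that strip by strip with optical flow on the dots.

```bash
python3 - <<'E'
from h import *
from station import ctrl
d=ctrl.get_image("side"); a=cv2.imread("pics/side0.png",0); b=cv2.cvtColor(d["img"],cv2.COLOR_RGB2GRAY)
u=np.array([np.cos(np.radians(85.9)),np.sin(np.radians(85.9)),0]); v=np.array([u[1],-u[0],0]); c=np.array([.6303,-.1352,.042])
P=[c+u*x+v*y for x in(-.036,-.018,0,.018,.036) for y in(-.018,0,.018)]
p=proj(d,P).astype(np.float32); q=proj(d,np.array(P)-[0,0,.003])
n,s,e=cv2.calcOpticalFlowPyrLK(a,b,p[:,None],None,winSize=(9,9),maxLevel=0)
print("expected",(q-p).mean(0)); print((n[:,0]-p).reshape(5,3,2).mean(1).round(2))
E
python3 st.py
```

```text
expected [0.15623215 0.72517502]
[[0.24 0.78]
 [0.05 0.72]
 [0.09 0.75]
 [0.13 0.78]
 [0.18 0.81]]
15.9 pos [ 0.5021 -0.1684  0.2204] ang 85.97 zaxis [ 7.e-04 -3.e-04 -1.e+00] F [-0.07 -0.06 -6.23] M [ 0.01 -0.04 -0.  ] q [-0.46 -0.17  1.85  0.    1.47 -1.96] dq 0.014
tray along,across mm -42.3 -125.5
```

Each strip has dropped about the expected 3 mm. Now I'll return the roller.

{"fn": "step_arm", "kwargs": {
  "targets": [
    {"travel": [0, 0, 0.02], "angular": [0, 0, -0.18], "gripper": 0},
    {"travel": [0, 0, 0.02], "angular": [0, 0, -0.36], "gripper": 0},
    {"travel": [0, 0, 0.02], "angular": [0, 0, -0.54], "gripper": 0},
    {"travel": [0, 0, 0.02], "angular": [0, 0, -0.72], "gripper": 0},
    {"travel": [0, 0, 0.02], "angular": [0, 0, -0.9], "gripper": 0},
    {"travel": [0, 0, 0.02], "angular": [0, 0, -0.97], "gripper": 0},
    {"travel": [0, 0, 0.02], "angular": [0, 0, -0.97], "gripper": 0}
  ]
}}

```text
t: 16.6
tool_pos: [0.5025, -0.168, 0.2323]
tool_rot: [1.268, 2.874, 0.0]
contact_force: [0.2, -0.7, -5.6]
opening: 0.0233
grip_force: 91.2
```

{"fn": "step_arm", "kwargs": {
  "targets": [
    {"travel": [-0.02, 0, 0], "angular": [0, 0, -0.18], "gripper": 0},
    {"travel": [-0.05, 0, 0], "angular": [0, 0, -0.36], "gripper": 0},
    {"travel": [-0.08, 0, 0], "angular": [0, 0, -0.54], "gripper": 0},
    {"travel": [-0.1, 0, 0], "angular": [0, 0, -0.72], "gripper": 0},
    {"travel": [-0.103, 0, 0], "angular": [0, 0, -0.9], "gripper": 0},
    {"travel": [-0.103, 0, 0], "angular": [0, 0, -0.97], "gripper": 0},
    {"travel": [-0.103, 0, 0], "angular": [0, 0, -0.97], "gripper": 0},
    {"travel": [-0.103, 0, 0], "angular": [0, 0, -0.97], "gripper": 0},
    {"travel": [-0.103, 0, 0], "angular": [0, 0, -0.97], "gripper": 0}
  ]
}}

```text
t: 17.5
tool_pos: [0.4399, -0.1683, 0.2323]
tool_rot: [-2.245, -2.197, 0.0]
contact_force: [-0.1, -0.8, -5.3]
opening: 0.0227
grip_force: 91.2
```

```bash
python3 st.py
python3 - <<'E'
from h import *
from station import ctrl
d=ctrl.get_image("side"); a=d["img"][100:240,200:340,::-1]; w=ctrl.get_image("wrist")["img"][:,:,::-1]
o=np.zeros((500,800,3),np.uint8); o[:400,:400]=cv2.resize(a,(400,400),interpolation=cv2.INTER_CUBIC); o[:300,400:]=cv2.resize(w,(400,300)); cv2.imwrite("pics/ret.png",o)
E
```

```text
17.5 pos [ 0.4399 -0.1683  0.2323] ang -1.25 zaxis [-1.e-04  0.e+00 -1.e+00] F [-0.09 -0.77 -5.26] M [ 0.02 -0.02  0.02] q [-0.52 -0.33  1.96  0.    1.52 -0.5 ] dq 0.006
tray along,across mm -46.6 -187.5
```

View pics/ret.png

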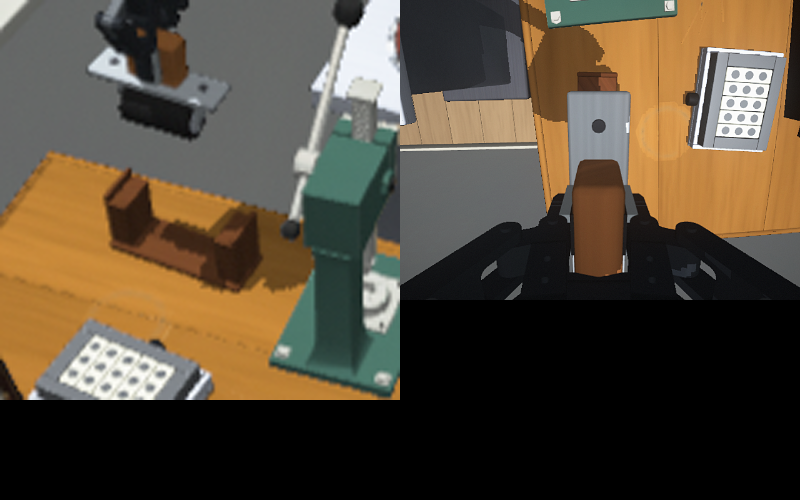

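The roller hangs level above the stand and lines up with it. Lowering now.

{"fn": "step_arm", "kwargs": {
  "targets": [
    {"travel": [0.001, 0.0015, -0.06], "angular": [0, 0, 0], "gripper": 0},
    {"travel": [0.001, 0.0015, -0.12], "angular": [0, 0, 0], "gripper": 0},
    {"travel": [0.001, 0.0015, -0.17], "angular": [0, 0, 0], "gripper": 0},
    {"travel": [0.001, 0.0015, -0.21], "angular": [0, 0, 0], "gripper": 0},
    {"travel": [0.001, 0.0015, -0.235], "angular": [0, 0, 0], "gripper": 0},
    {"travel": [0.001, 0.0015, -0.245], "angular": [0, 0, 0], "gripper": 0},
    {"travel": [0.001, 0.0015, -0.25], "angular": [0, 0, 0], "gripper": 0},
    {"travel": [0.001, 0.0015, -0.25], "angular": [0, 0, 0], "gripper": 0}
  ]
}}

```text
t: 18.4
tool_pos: [0.4407, -0.1678, 0.0829]
tool_rot: [2.247, 2.195, 0.0]
contact_force: [-0.9, 0.0, -5.4]
opening: 0.0233
grip_force: 91.1
```

{"fn": "step_arm", "kwargs": {
  "targets": [
    {"travel": [0, 0, -0.004], "angular": [0, 0, 0], "gripper": 0},
    {"travel": [0, 0, -0.008], "angular": [0, 0, 0], "gripper": 0},
    {"travel": [0, 0, -0.011], "angular": [0, 0, 0], "gripper": 0},
    {"travel": [0, 0, -0.011], "angular": [0, 0, 0], "gripper": 0}
  ]
}}

```text
t: 18.8
tool_pos: [0.4401, -0.1675, 0.0756]
tool_rot: [-2.247, -2.195, 0.0]
contact_force: [1.1, 0.1, -4.7]
opening: 0.0229
grip_force: 91.1
```

```bash
python3 st.py
```

```text
18.8 pos [ 0.4401 -0.1675  0.0756] ang -1.34 zaxis [-2.e-04  1.e-04 -1.e+00] F [ 1.06  0.1  -4.65] M [0.02 0.05 0.05] q [-0.52 -0.17  2.1  -0.    1.21 -0.5 ] dq 0.002
tray along,across mm -45.8 -187.4
```

{"fn": "step_arm", "kwargs": {
  "targets": [
    {"travel": [0, 0, -0.002], "angular": [0, 0, 0], "gripper": 0},
    {"travel": [0, 0, -0.003], "angular": [0, 0, 0], "gripper": 0},
    {"travel": [0, 0, -0.003], "angular": [0, 0, 0], "gripper": 0}
  ]
}}

```text
t: 19.1
tool_pos: [0.4403, -0.1676, 0.0741]
tool_rot: [2.247, 2.195, 0.0]
contact_force: [0.3, -0.5, -4.7]
opening: 0.0233
grip_force: 91.6
```

{"fn": "step_arm", "kwargs": {
  "targets": [
    {"travel": [0, 0, -0.001], "angular": [0, 0, 0], "gripper": 0},
    {"travel": [0, 0, -0.002], "angular": [0, 0, 0], "gripper": 0},
    {"travel": [0, 0, -0.002], "angular": [0, 0, 0], "gripper": 0}
  ]
}}

```text
t: 19.4
tool_pos: [0.4404, -0.1677, 0.0739]
tool_rot: [-2.247, -2.195, 0.0]
contact_force: [-5.3, 1.4, 5.5]
opening: 0.023
grip_force: 92.7
```

It's seated, so I'll open the gripper and lift straight up.

{"fn": "step_arm", "kwargs": {
  "targets": [
    {"travel": [0, 0, 0], "angular": [0, 0, 0], "gripper": 0.35},
    {"travel": [0, 0, 0], "angular": [0, 0, 0], "gripper": 0.5},
    {"travel": [0, 0, 0.002], "angular": [0, 0, 0], "gripper": 0.8},
    {"travel": [0, 0, 0.002], "angular": [0, 0, 0], "gripper": 1},
    {"travel": [0, 0, 0.002], "angular": [0, 0, 0], "gripper": 1},
    {"travel": [0, 0, 0.002], "angular": [0, 0, 0], "gripper": 1},
    {"travel": [0, 0, 0.002], "angular": [0, 0, 0], "gripper": 1},
    {"travel": [0, 0, 0.002], "angular": [0, 0, 0], "gripper": 1}
  ]
}}

```text
t: 20.2
tool_pos: [0.4402, -0.1675, 0.0739]
tool_rot: [-2.247, -2.195, -0.0]
contact_force: [-0.4, -0.3, -0.7]
opening: 0.0852
grip_force: 0.0
```

{"fn": "step_arm", "kwargs": {
  "targets": [
    {"travel": [0, 0, 0.03], "angular": [0, 0, 0], "gripper": 1},
    {"travel": [0, 0, 0.08], "angular": [0, 0, 0], "gripper": 1},
    {"travel": [0, 0, 0.15], "angular": [0, 0, 0], "gripper": 1},
    {"travel": [0, 0, 0.23], "angular": [0, 0, 0], "gripper": 1},
    {"travel": [0, 0, 0.31], "angular": [0, 0, 0], "gripper": 1},
    {"travel": [0, 0, 0.39], "angular": [0, 0, 0], "gripper": 1},
    {"travel": [0, 0, 0.45], "angular": [0, 0, 0], "gripper": 1},
    {"travel": [0, 0, 0.45], "angular": [0, 0, 0], "gripper": 1},
    {"travel": [0, 0, 0.45], "angular": [0, 0, 0], "gripper": 1}
  ]
}}

```text
t: 21.1
tool_pos: [0.4405, -0.1677, 0.3448]
tool_rot: [2.246, 2.194, 0.001]
contact_force: [0.0, -0.2, -1.1]
opening: 0.0854
grip_force: 0.0
```

```bash
python3 st.py
python3 - <<'E'
from h import *
from station import ctrl
d=ctrl.get_image("side"); a=d["img"][120:270,200:350,::-1]; w=ctrl.get_image("wrist")["img"][:,:,::-1]
o=np.zeros((450,800,3),np.uint8); o[:400,:400]=cv2.resize(a,(400,400),interpolation=cv2.INTER_CUBIC); o[:300,400:]=cv2.resize(w,(400,300)); cv2.imwrite("pics/end.png",o)
E
```

```text
21.1 pos [ 0.4405 -0.1677  0.3448] ang -1.35 zaxis [ 0.0017 -0.001  -1.    ] F [ 0.01 -0.23 -1.13] M [0.07 0.01 0.02] q [-0.52 -0.37  1.8  -0.    1.71 -0.5 ] dq 0.06
tray along,across mm -46.0 -187.0
```

View pics/end.png

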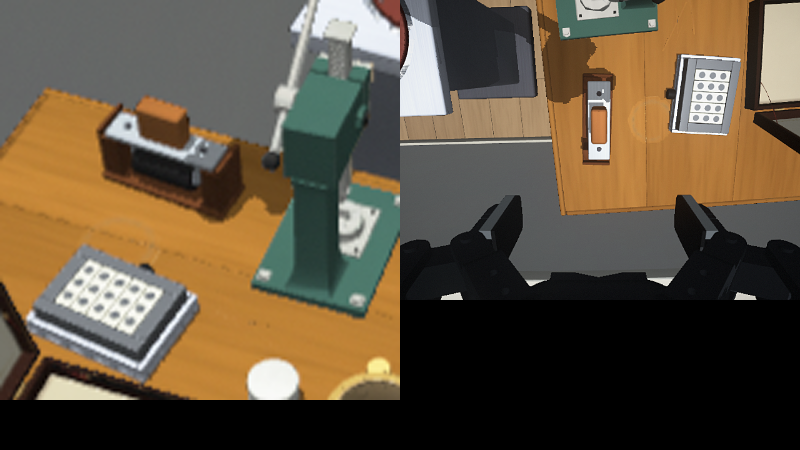

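The roller lies level across both post tops between the lips, drum down. The strips are flush and the gripper is clear.

```bash
python3 -c "
from station import ctrl
print(ctrl.finish_job())"
```

```text
the job is handed in; nothing more can be done
None
```

I handed the job in at about 21 s: all five strips look flush in the images, pressed in two roller passes at about 12.5–14.6 N in the readings taken along the way. The roller is back level on its stand, drum down, and I kept clear of the bystanders.

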